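# Vent and open the bearing wash pot

## Robot

A 7-joint arm with a two-finger parallel gripper is mounted at the origin on the work surface. World frame = base frame: x ahead of the robot, y to its left, z up, the work surface at z = 0. Lengths are in m, angles in rad, forces in N, time in s.
With the tool pointing down it reaches from about 0.4 to 0.875 m from the base axis. Payload 19.3 kg.
Tool frame: the origin (TCP) lies midway between the tips of the shut fingers; the grasp point (between the pads) lies 19 mm behind it; x points along the fingers, z is the direction in which the jaws open and shut, and the axes are right-handed (so a half turn about x gives the same grasp; the last joint's range is limited). The gripper opens to 85 mm and grips with 20 to 120 N. Pads are 22 mm wide; open, the fingers measure 114 mm over their backs; the gripper's body (76 mm by 85 mm) begins 54 mm behind the grasp point. The pads swing forward as they close: fully open they stand 13 mm farther back than shut.
Start: joints at [-1.253, 0.521, -0.036, 1.599, 0.021, 1.021, -0.113], TCP at [0.236, 0.579, 0.21] pointing down, gripper open.
Joint ranges: [-2.91, 2.91], [-0.3, 2.13], [-1.5, 1.42], [0.17, 2.43], [-1.26, 4.41], [0.16, 1.93], [-2.52, 2.52]. Speed limits (rad/s): [1.89, 1.89, 2.39, 2.39, 3.01, 3.01, 3.01].

## Interface

Orientations are given as a unit quaternion [x, y, z, w].
In Python, from bench import robot gives the robot as it stands.
- The arm moves only by the tool step_arm, never from a script. Its argument "rows" is a list of rows, each a list of 5 numbers: the shift along the tool's x, y, z in cm, then the turn about the tool's x in degrees, then the opening in per cent of the stroke, from 0 (shut) to 100 (fully open). In form: [[dx, dy, dz, roll, hand], ...]. A call has 1 to 20 rows; each row is the pose to reach, as a shift and turn from the pose commanded when the call began, along the tool's axes at that moment; what a row does not reach only later rows make up. A row lasts 1/8 s, in which the tool goes at most 62.5 mm and 10.7 degrees, less where a joint would pass 70% of its speed; a pose out of reach is approached as far as the arm can. A call with a gripper value outside its range is refused whole. The fingers move at their own pace and stop on an object; "grip_force" is the grip in N (left out, the last holds). Time passes only in rows, so rows that repeat a pose let the fingers close. It gives the time, the measured TCP pose, the force and the opening at its end, in the units of the state.
- robot.sense(): the state, without advancing time (a new reading comes with each control period).
- robot.grab_frame(name): name is "side" or "top"; returns the picture (420x560x3 uint8, blue, green, red); there is no depth.
- robot.camera_info(name): a dict with "fx", "fy", "cx", "cy" (pixels), "dist" ([k1, k2, p1, p2, k3] as OpenCV has them; the pictures are not rectified), "rvec" (rotation vector, rad) and "tvec" (3), from world to camera coordinates, as OpenCV has them. Camera axes: x right, y down, z forward; pixel columns grow to the right and rows downward; lengths in m; the calibration is good to about 2 mm. A picture is of the moment at which its call begins. camera_info takes no time and is no camera call.
- robot.sign_off(): hands the job in, once; it reports no verdict.
Trained networks look in the newest picture that a camera, given by its name, has taken for a name from the list of things; names that differ only in an ending like _2 or _b are one class to them, and where a whole thing is asked for, a point or a joint stands for the part that bears it (a point fixed in the world has none). Each returns a list of dicts, best first, with "conf" (0 to 1); they miss things now and then, are a little off and sometimes report something else, mostly with a low value. They report only what shows in the picture. A call takes as long as a camera call.
- robot.cut_out(camera, query): "pixels" (420x560 bool, what is visible of it) and "box" ([left, top, right, bottom] in pixels, round what is visible of it).
- robot.tip_of(camera, query): "location" ([column, row] in pixels: a listed point, or the origin of a listed thing).
The state is a dict: "time_s": time; "joint_pos": joint angles; "joint_velocities": joint speeds; "effort": joint torques, N m; "tcp_pos": TCP position; "tool_rot": TCP orientation; "wrist_force": force on the tool from outside, world axes, zero at the start; "moment": the same for the moment, N m; "opening": finger opening in m.
Only numpy, scipy, OpenCV 4.12 (cv2) and the standard library are available. Lean on these libraries where they do the work, as an engineer would, in place of code of your own. Each camera call takes 0.05 s, during which the arm holds its last target.

## Task

Open the bearing wash pot: first stand its vent lever straight up, before you turn the lid, and leave it so. Then turn the bayonet lid by its grip bar, feeling for the place where it comes free, lift it off, and set it down gently, bar upwards, flat in the middle of the drip tray. Leave the other things on the bench where they are.

Things in the scene. Friction and masses are not known exactly. Their poses are not given: they have to be found in the camera images.
- pot: Grey round wash pot, 160 mm across, bolted to the bench on a dark base plate. Origin: middle of its underside, on the bench; z up. A vent valve post stands 140 mm from the pot's axis along the pot's +y. The pot holds bearings and is closed by the lid.
- lid: Round aluminium bayonet lid, 0.35 to 0.6 kg. Origin: centre of its underside, resting on a ledge 100 mm above the bench; z up, x along the grip bar. Grip bar on top, across the axis: 100 mm long (x), 16 mm wide (y), from 23 to 60 mm above the origin; pinch it across y from above. Below it a flange 152 mm across, 19 to 23 mm above the origin, over a spigot 110 mm across, 20 mm deep.
- lid_lug (a point): Tip of one of the lid's two lugs, 68 mm from the axis along the lid's +x, 4 mm above its underside (the other at -x). The lugs, 16 mm wide and 8 mm high, stick out at the foot of the spigot, under the bar's ends. They sit under a lip in the pot's mouth, so the lid can rise only 2.5 mm until the lugs are at the slots. It needs 17 mm to be clear. Axes as the lid's.
- pot_mouth (a point): Centre of the ledge in the pot's mouth, 100 mm above the bench. The lip over it has two opposite slots, hidden by the lid's flange; their direction changes each time and is not measured. From its start the lid must turn anticlockwise (seen from above) by 28 to 75 degrees to bring the lugs to them, within 3 degrees. No stop or click there: it just lifts freely. It can be turned past and back.
- lid_bar_end (a point): Top side of one end of the grip bar: 50 mm along the lid's +x from its axis, 55 mm above the lid's origin. Axes as the lid's.
- lever (a joint): Angle of the vent lever in rad: 0 is straight up (vented), negative leans in over the pot (shut; it starts at -0.8 to -0.45), positive leans away from the pot; stops at -1 and 1. The hinge lies along the pot's x, 140 mm along the pot's +y from its axis and 100 mm above the bench. Stays where it is left; about 2 N at the knob moves it.
- lever_knob (a point): Centre of the black ball knob, 28 mm across, at the end of the 10 mm thick steel vent lever, 85 mm from the hinge. z points along the lever away from the hinge, x along the hinge axis.
- tray: Square steel drip tray, 210 mm wide, 14 mm high, fixed on the bench, with 4 mm walls and floor. Origin: middle of its underside.
- tray_in (a point): Centre of the tray's inner floor, about 4 mm above the bench; z up.
- bearing: Bystander, to be left alone: steel bearing ring, 64 mm across, 18 mm high. Origin: on its axis, underside.
- tub: Bystander, to be left alone: cream plastic tub, 90 mm across, 75 mm high. Origin: on its axis, underside.
- carton: Bystander, to be left alone: small open cardboard box of steel bits, 90 x 75 x 60 mm. Origin: middle of its underside.
- jaw: Bystander, to be left alone: dark L-shaped steel vice jaw, 70 x 35 x 50 mm. Origin: middle of its underside.
- wrench: Bystander, to be left alone: steel spanner, 190 mm long, lying flat. Origin: middle of its underside.
- oil: Bystander, to be left alone: grey plastic bottle, 60 mm across, 150 mm tall. Origin: on its axis, underside.

How it is judged:
By the outcome, as a careful person would: the job done as asked, in the order asked, and still so for the second after the job is handed in, with the robot touching nothing.
It also fails if it takes over 64 s, if anything falls off the work surface, if the arm or the gripper's body presses on something with over 40 N, if the wrist force passes 120 N, or if a joint passes its speed limit or range.

## Working session

There is one attempt and no reset: what is moved stays moved. The work goes in short steps, Python scripts to look and compute and a tool call to move; the robot and the scene stay as the last step left them, time stands still between calls to the robot, and variables do not carry over. Pictures are saved under pics/ and viewed, and the job is handed in when it is done.

Besides the shell and the picture viewer there is one more tool, called after "Emit:" by a JSON object that holds its "api" and its "payload". step_arm: Moves the arm, as the interface text tells. Its arguments: {"type":"object","properties":{"rows":{"type":"array"},"grip_force":{"type":"number"}},"required":["rows"]}

```bash
ls; mkdir -p pics
python3 - <<'E'
from bench import robot
import cv2
print(robot.sense())
for c in("side","top"):
    print(robot.camera_info(c)); cv2.imwrite(f"pics/{c}0.png",robot.grab_frame(c))
    for q in("pot","lid","lid_lug","pot_mouth","lid_bar_end","lever_knob","tray_in","tray","bearing","tub","oil","carton","jaw","wrench"):
        print(c,q,[( [round(float(v)) for v in r["location"]],round(r["conf"],2)) for r in robot.tip_of(c,q)][:3])
E
```

```text
pics
{'time_s': 0.0, 'joint_pos': array([-1.25317391,  0.52200986, -0.03627226,  1.59998836,  0.02117059,
        1.02110706, -0.1128504 ]), 'joint_velocities': array([ 0.00071246, -0.00018522,  0.00016504, -0.00079734, -0.00090799,
        0.00098415,  0.00190163]), 'effort': array([ 1.76061849e-04, -9.27114058e+01,  1.98028632e+00, -3.69930339e+01,
        1.79184624e-02,  8.32136313e-03, -2.47939585e-05]), 'tcp_pos': array([0.23628162, 0.57823098, 0.20913598]), 'tool_rot': array([-0.39448975,  0.58731649,  0.39399719,  0.5866885 ]), 'wrist_force': array([-0.42100234, -0.12227741, -0.26754298]), 'moment': array([-0.03042638, -0.00300032, -0.03118486]), 'opening': 0.08556669773539485}
{'fx': 405.2968218324593, 'fy': 405.2968218324593, 'cx': 278.3689829262164, 'cy': 215.74517630906615, 'dist': array([-0.12019706,  0.        ,  0.        ,  0.        ,  0.        ]), 'rvec': array([ 0.82787588, -2.67066666,  0.97497925]), 'tvec': array([0.47110963, 0.38779846, 0.82071984])}
side pot []
side lid [([259, 330], 0.88)]
side lid_lug [([274, 297], 0.6)]
side pot_mouth []
side lid_bar_end [(
[... 512 characters left out ...]
     ,  0.        ]), 'rvec': array([ 2.09472878, -2.14135886,  0.20251596]), 'tvec': array([-0.05138478,  0.62833956,  1.23596932])}
top pot [([410, 274], 0.63), ([166, 275], 0.57)]
top lid [([165, 273], 0.94)]
top lid_lug [([195, 269], 0.93)]
top pot_mouth []
top lid_bar_end [([185, 267], 0.96)]
top lever_knob [([121, 265], 0.63), ([410, 274], 0.35)]
top tray_in [([329, 259], 0.56), ([219, 168], 0.37)]
top tray [([331, 257], 0.7)]
top bearing [([258, 192], 0.77)]
top tub [([219, 169], 0.86), ([330, 260], 0.23)]
top oil [([417, 228], 0.73)]
top carton [([305, 167], 0.77), ([168, 274], 0.55)]
top jaw [([407, 276], 0.86)]
top wrench [([162, 175], 0.84), ([331, 260], 0.66), ([408, 276], 0.41)]
```

View pics/side0.png

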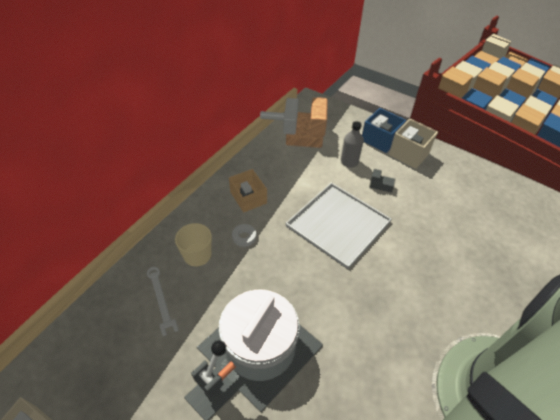

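View pics/top0.png

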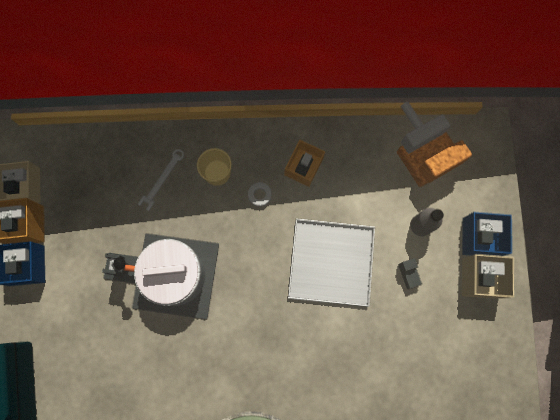

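```bash
cat > h.py <<'E'
import numpy as np, cv2
from bench import robot
from scipy.spatial.transform import Rotation as R
def cam(c):
    i=robot.camera_info(c);K=np.array([[i["fx"],0,i["cx"]],[0,i["fy"],i["cy"]],[0,0,1]])
    return K,np.array(i["dist"]),np.array(i["rvec"],float),np.array(i["tvec"],float)
def ray(c,p):
    K,d,r,t=cam(c);u=cv2.undistortPoints(np.array([[p]],float),K,d)[0,0]
    M=cv2.Rodrigues(r)[0];return -M.T@t,M.T@np.array([u[0],u[1],1.])
def onz(c,p,z):
    o,v=ray(c,p);return o+v*(z-o[2])/v[2]
def tri(p,q):
    a,u=ray("side",p);b,v=ray("top",q)
    s=np.linalg.lstsq(np.c_[u,-v],b-a,rcond=None)[0];x=a+s[0]*u;y=b+s[1]*v
    return (x+y)/2,np.linalg.norm(x-y)
def proj(c,P):
    K,d,r,t=cam(c);return cv2.projectPoints(np.array(P,float).reshape(-1,3),r,t,K,d)[0][:,0]
def tool():
    s=robot.sense();return s,R.from_quat(s["tool_rot"])
E
python3 - <<'E'
from h import *
np.set_printoptions(precision=4,suppress=True)
s,T=tool();print(T.as_matrix())
for n in("lid","lid_lug","lid_bar_end","lever_knob","tray_in","bearing","tub","oil","jaw","carton","wrench"):
    z={"lid":.1,"lid_lug":.104,"lid_bar_end":.155,"tray_in":.004}.get(n,0)
    a=robot.tip_of("side",n) if robot.grab_frame("side") is not None and 0 else None
E
python3 - <<'E'
from h import *
np.set_printoptions(precision=4,suppress=True)
D={"lid":[(259,330),(165,273),.1],"lug":[(274,297),(195,269),.104],"barend":[(269,294),(185,267),.155],"knob":[(216,346),(121,265),.18],"tray":[(338,221),(329,259),.004],"tub":[(194,253),(219,169),0],"bearing":[(246,238),(258,192),0],"oil":[(352,163),(417,228),0]}
for k,(p,q,z) in D.items(): print(k,onz("side",p,z),onz("top",q,z),tri(p,q))
# subpixel cutouts
robot.grab_frame("top")
for q in("lid","lever_knob","tray","pot"):
    for r in robot.cut_out("top",q)[:2]:
        m=r["pixels"].astype("uint8");ys,xs=np.nonzero(m)
        print(q,r["conf"],r["box"],xs.mean(),ys.mean(),cv2.minAreaRect(np.c_[xs,ys].astype(np.float32)))
im=robot.grab_frame("top");cv2.imwrite("pics/topz.png",cv2.resize(im[220:330,90:230],None,fx=5.5,fy=5.5,interpolation=2))
im=robot.grab_frame("side");cv2.imwrite("pics/sidez.png",cv2.resize(im[280:415,180:330],None,fx=4.4,fy=4.4,interpolation=2))
E
```

```text
[[ 0.     -0.9257  0.3782]
 [ 0.      0.3782  0.9257]
 [-1.     -0.      0.0001]]
lid [0.4879 0.1928 0.1   ] [0.4886 0.1968 0.1   ] (array([0.4872, 0.1952, 0.106 ]), np.float64(0.0018647709301533777))
lug [0.5042 0.1156 0.104 ] [0.4966 0.1228 0.104 ] (array([0.4976, 0.1214, 0.1183]), np.float64(0.004931647624671988))
barend [0.5011 0.1388 0.155 ] [0.4968 0.1383 0.155 ] (array([0.4986, 0.1388, 0.1563]), np.float64(0.004202005509785414))
knob [0.5106 0.2888 0.18  ] [0.5014 0.2819 0.18  ] (array([0.507 , 0.2858, 0.1749]), np.float64(0.01087958538330935))
tray [ 0.5207 -0.2239  0.004 ] [ 0.525  -0.2133  0.004 ] (array([ 0.5202, -0.2126,  0.0175]), np.float64(0.006649744350657365))
tub [0.7772 0.082  0.    ] [0.778  0.0752 0.    ] (array([ 0.7823,  0.0769, -0.0109]), np.float64(0.002216252605484747))
bearing [ 0.6957 -0.0343  0.    ] [ 0.7109 -0.0301  0.    ] (array([ 0.7036, -0.0328, -0.0002]), np.float64(0.015216775746289851))
oil [ 0.5987 -0.4616  0.    ] [ 0.6026 -0.4534  0.    ] (array([ 0.5982, -0.4514,  0.0092]), np.float64(0.005885478761451376))
lid 0.96 [135.7, 242.1, 199.3, 302.3] 165.88778454632896 271.2702789355563 ((166.0, 271.0), (62.0, 62.0), 90.0)
lid 0.19 [285.4, 141.8, 327.0, 186.2] 303.8775330396476 162.77885462555065 ((304.00006103515625, 163.00001525878906), (30.4105224609375, 38.460365295410156), 26.56505012512207)
lever_knob 0.71 [109.0, 259.2, 125.8, 272.8] 116.26415094339623 263.47169811320754 ((116.5, 263.5), (11.0, 15.0), 90.0)
tray 0.64 [289.0, 215.3, 376.2, 308.4] 331.4695691473335 262.11720397710155 ((331.4449157714844, 262.2099609375), (82.51372528076172, 82.47225189208984), 5.5529704093933105)
```

View pics/topz.png

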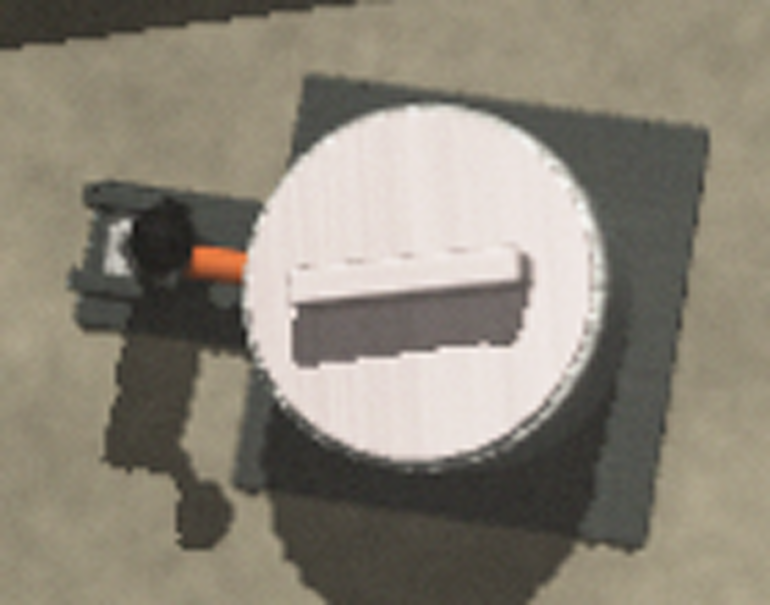

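View pics/sidez.png

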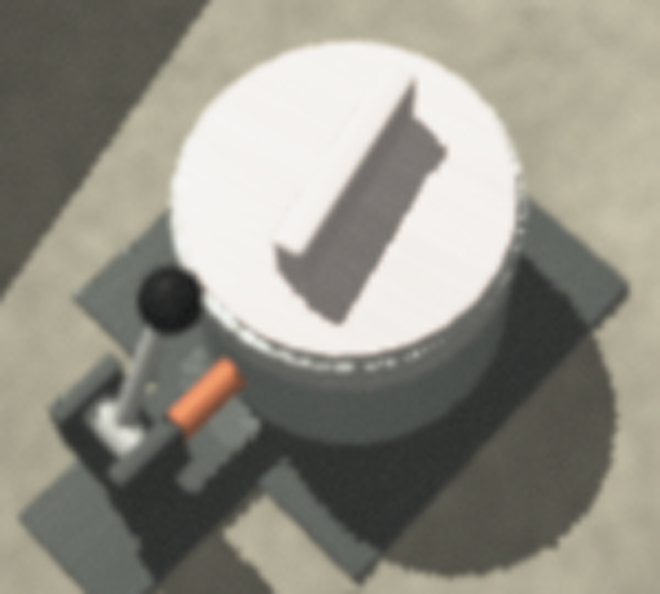

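Run:
```python
from h import *
np.set_printoptions(precision=4,suppress=True)
f=lambda x,y:(90+x/5.5-.4,220+y/5.5-.4)
g=lambda x,y:(180+x/4.4-.4,280+y/4.4-.4)
for n,p in dict(tl=(305,75),tr=(708,130),br=(640,550),bl=(238,490)).items(): print(n,onz("top",f(*p),.008))
c=np.array([onz("top",f(*p),.008) for p in[(305,75),(708,130),(640,550),(238,490)]]);print(c.mean(0))
e=[c[0]-c[1],c[3]-c[2],c[0]-c[3],c[1]-c[2]];print([np.degrees(np.arctan2(v[1],v[0])) for v in e],[np.linalg.norm(v) for v in e])
print("knob",tri(g(170,298),f(160,240)))
b=[onz("top",f(*p),.16) for p in[(290,265),(523,243),(523,283),(290,305)]];b=np.array(b);print(b,b.mean(0))
bs=[onz("side",g(*p),.16) for p in[(413,72),(275,243),(302,253)]];print(bs)
# lid disc
m=robot.cut_out("top","lid")[0]["pixels"].astype("uint8")
cn=max(cv2.findContours(m,0,1)[0],key=len)
print(cv2.fitEllipse(cn)); print(onz("top",cv2.fitEllipse(cn)[0],.123))
robot.grab_frame("side");m=robot.cut_out("side","lid")[0]["pixels"].astype("uint8")
cn=max(cv2.findContours(m,0,1)[0],key=len);print(cv2.fitEllipse(cn),onz("side",cv2.fitEllipse(cn)[0],.123))
t=max(cv2.findContours(robot.cut_out("top","tray")[0]["pixels"].astype("uint8"),0,1)[0],key=len)
q=cv2.boxPoints(cv2.minAreaRect(t));w=np.array([onz("top",x,.012) for x in q]);print(w,w.mean(0),np.linalg.norm(w-np.roll(w,1,0),axis=1))
```

```text
tl [0.6034 0.2716 0.008 ]
tr [0.5726 0.0763 0.008 ]
br [0.3752 0.1089 0.008 ]
bl [0.4057 0.2994 0.008 ]
[0.4892 0.1891 0.008 ]
[np.float64(81.02837844908086), np.float64(80.88704244567597), np.float64(-7.985003512202078), np.float64(-9.372119155838954)] [np.float64(0.19770657138914555), np.float64(0.192871004891171), np.float64(0.19963794135819038), np.float64(0.2000890016010001)]
knob (array([0.506 , 0.288 , 0.1785]), np.float64(0.0006134927630355179))
[[0.4963 0.2373 0.16  ]
 [0.5038 0.1383 0.16  ]
 [0.4869 0.1381 0.16  ]
 [0.4794 0.237  0.16  ]] [0.4916 0.1877 0.16  ]
[array([0.4899, 0.1396, 0.16  ]), array([0.4916, 0.2393, 0.16  ]), array([0.4797, 0.2364, 0.16  ])]
((166.03285217285156, 271.38671875), (61.022064208984375, 63.92786407470703), 33.586360931396484)
[0.4904 0.1894 0.123 ]
((258.5889587402344, 325.0673522949219), (71.0882568359375, 76.4858627319336), 86.8319091796875) [0.4884 0.1928 0.123 ]
[[ 0.4249 -0.1007  0.012 ]
 [ 0.637  -0.1279  0.012 ]
 [ 0.6102 -0.3428  0.012 ]
 [ 0.3988 -0.3096  0.012 ]] [ 0.5177 -0.2202  0.012 ] [0.2105 0.2139 0.2166 0.214 ]
```

```bash
cat >> h.py <<'E'
def shift(P,yawdeg=None):
    s,T=tool();d=T.inv().apply(np.array(P)-s["tcp_pos"])*100
    z=T.as_matrix()[:,2];y0=np.degrees(np.arctan2(z[1],z[0]))
    r=0 if yawdeg is None else -((yawdeg-y0+90)%180-90)
    print("t",s["time_s"],"tcp",s["tcp_pos"].round(4),"yaw",round(y0,2),"F",s["wrist_force"].round(1),"M",s["moment"].round(2),"open",round(s["opening"],4),"j7",s["joint_pos"][6].round(2)," -> shift",d.round(2),"roll",round(r,1))
E
python3 - <<'E'
from h import *
shift([.506,.288,.235],-8.7); shift([.506,.288,.158],-8.7)
E
```

```text
t 2.6 tcp [0.2363 0.5786 0.2097] yaw 67.78 F [ 0.3 -0.1  0.9] M [ 0.02 -0.01 -0.03] open 0.0851 j7 -0.11  -> shift [ -2.53 -35.95 -16.71] roll 76.5
t 2.6 tcp [0.2363 0.5786 0.2097] yaw 67.78 F [ 0.3 -0.1  0.9] M [ 0.02 -0.01 -0.03] open 0.0851 j7 -0.11  -> shift [  5.17 -35.95 -16.71] roll 76.5
```

Emit:
{"api": "step_arm", "payload": {"rows": [[-2.5, -4.5, -2.1, 10, 100], [-2.5, -9, -4.2, 20, 100], [-2.5, -13.5, -6.3, 30, 100], [-2.5, -18, -8.4, 40, 100], [-2.5, -22.5, -10.5, 50, 80], [-2.5, -27, -12.6, 60, 80], [-2.5, -31.5, -14.6, 70, 80], [-2.5, -35.9, -16.7, 76.5, 80], [-2.5, -35.9, -16.7, 76.5, 80], [-2.5, -35.9, -16.7, 76.5, 80]], "grip_force": 20}}

```text
time_s: 3.85
tcp_pos: [0.5053, 0.2886, 0.2346]
tool_rot: [0.054, 0.705, -0.053, 0.705]
wrist_force: [-0.8, 1.0, 0.6]
opening: 0.0683
```

Run:
```python
from h import *
shift([.506,.288,.158],-8.7)
im=robot.grab_frame("side");cv2.imwrite("pics/s1.png",im)
```

```text
t 3.85 tcp [0.5053 0.2886 0.2346] yaw -8.67 F [-0.8  1.   0.6] M [0.01 0.   0.06] open 0.0683 j7 -0.61  -> shift [ 7.66 -0.05  0.09] roll 0.0
```

View pics/s1.png

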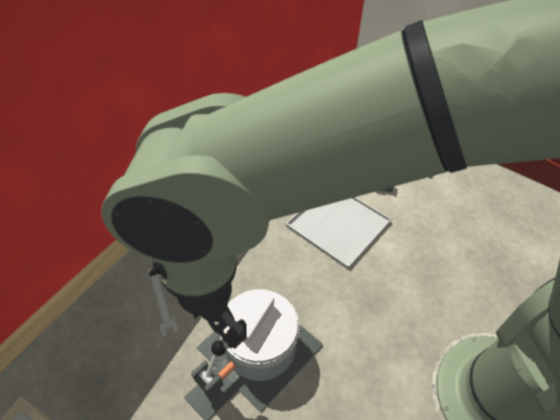

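The side view shows the open fingers near (236,333) above the knob at (218,349), and the tray and spanner are untouched. I'll descend over the knob and grip it.

Emit:
{"api": "step_arm", "payload": {"rows": [[2.5, 0, 0, 0, 80], [5, 0, 0, 0, 80], [7.7, 0, 0, 0, 80], [7.7, 0, 0, 0, 80], [7.7, 0, 0, 0, 20], [7.7, 0, 0, 0, 20], [7.7, 0, 0, 0, 20], [7.7, 0, 0, 0, 20]], "grip_force": 20}}

```text
time_s: 4.9
tcp_pos: [0.5079, 0.2883, 0.1591]
tool_rot: [0.055, 0.703, -0.053, 0.707]
wrist_force: [12.1, 0.3, -0.7]
opening: 0.0217
```

```bash
python3 - <<'E'
from h import *
shift([.511,.327,.166],-8.7)
for c in("side","top"):
    cv2.imwrite(f"pics/{c}2.png",robot.grab_frame(c))
E
python3 -c "
import cv2,numpy as np
a=cv2.imread('pics/side2.png')[260:420,140:340];b=cv2.imread('pics/top2.png')[200:360,60:260]
cv2.imwrite('pics/c2.png',cv2.resize(np.hstack([a,b]),None,fx=2,fy=2,interpolation=2))"
```

```text
t 4.9 tcp [0.5079 0.2883 0.1591] yaw -8.76 F [12.1  0.3 -0.7] M [-0.09 -2.57  0.03] open 0.0217 j7 -0.58  -> shift [-0.68  3.87 -0.28] roll -0.1
```

View pics/c2.png

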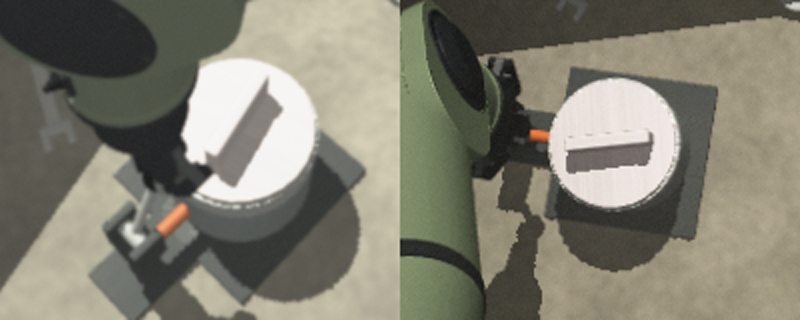

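Emit:
{"api": "step_arm", "payload": {"rows": [[0, 0, 0.15, 0, 10], [0, 0, 0.3, 0, 10], [0, 0, 0.3, 0, 10], [0, 0, 0.3, 0, 10]]}}

```text
time_s: 5.5
tcp_pos: [0.5084, 0.2876, 0.1585]
tool_rot: [0.054, 0.705, -0.054, 0.705]
wrist_force: [-3.3, -1.9, 8.7]
opening: 0.0219
```

Run:
```python
from h import *
shift([.511,.327,.166],-8.7)
P=np.array([.511,.327,.1]);y=np.array([.151,.988,0])
for a in(-.8,-.466,0):
    K=P+.085*(np.sin(a)*y+np.cos(a)*np.array([0,0,1]));print(a,K,proj("side",K),proj("top",K))
```

```text
t 5.5 tcp [0.5084 0.2876 0.1585] yaw -8.72 F [-3.3 -1.9  8.7] M [-0.59  0.7   0.  ] open 0.0219 j7 -0.57  -> shift [-0.75  3.93 -0.34] roll -0.0
-0.8 [0.50179273 0.26675644 0.15922007] [[228.59271513 343.55536832]] [[130.01455936 265.65277266]]
-0.466 [0.50523302 0.28926641 0.17593668] [[218.45494568 348.73991372]] [[118.42557242 263.59020955]]
0 [0.511 0.327 0.185] [[201.48682739 362.06221009]] [[101.17204361 260.93387998]]
```

Emit:
{"api": "step_arm", "payload": {"rows": [[0, 0, 0, 0, 50], [0, 0, 0, 0, 50], [0.8, 0, 0, 0, 50], [0.8, 0, 0, 0, 50], [0.8, 0, 0, 0, 10], [0.8, 0, 0, 0, 10], [0.8, 0, 0, 0, 10]]}}

```text
time_s: 6.38
tcp_pos: [0.5083, 0.2877, 0.1497]
tool_rot: [0.054, 0.705, -0.054, 0.705]
wrist_force: [-0.9, -0.1, -0.0]
opening: 0.0259
```

Run:
```python
from h import *
shift([.511,.327,.166],-8.7)
for c in("side","top"):
    im=robot.grab_frame(c)
    print(c,[(r["conf"],r["location"]) for r in robot.tip_of(c,"lever_knob")])
```

```text
t 6.375 tcp [0.5083 0.2877 0.1497] yaw -8.72 F [-0.9 -0.1 -0. ] M [-0.24  0.54 -0.05] open 0.0259 j7 -0.57  -> shift [-1.64  3.93 -0.33] roll -0.0
side [(0.82, [216.5, 347.7])]
top [(0.65, [118.5, 264.1]), (0.3, [302.4, 168.1])]
```

Emit:
{"api": "step_arm", "payload": {"rows": [[-0.2, 0.45, 0, 0, 10], [-0.4, 0.9, 0, 0, 10], [-0.56, 1.4, 0, 0, 10], [-0.7, 1.9, 0, 0, 10], [-0.78, 2.35, 0, 0, 10], [-0.85, 2.8, 0, 0, 10], [-0.9, 3.3, 0, 0, 10], [-0.91, 3.8, 0, 0, 10], [-0.91, 3.8, 0, 0, 10], [-0.91, 3.8, 0, 0, 10]]}}

```text
time_s: 7.82
tcp_pos: [0.5144, 0.3257, 0.1589]
tool_rot: [0.054, 0.705, -0.053, 0.705]
wrist_force: [-2.9, 0.9, 0.5]
opening: 0.0265
```

Run:
```python
from h import *
shift([.511,.327,.166],-8.7)
for c in("side","top"):
    im=robot.grab_frame(c)
    print(c,[(r["conf"],r["location"]) for r in robot.tip_of(c,"lever_knob")])
    cv2.imwrite(f"pics/{c}3.png",im)
a=cv2.imread('pics/side3.png')[260:420,140:340];b=cv2.imread('pics/top3.png')[200:360,60:260]
cv2.imwrite('pics/c3.png',cv2.resize(np.hstack([a,b]),None,fx=2,fy=2,interpolation=2))
```

```text
t 7.825 tcp [0.5144 0.3257 0.1589] yaw -8.71 F [-2.9  0.9  0.5] M [ 0.22  0.23 -0.16] open 0.0265 j7 -0.62  -> shift [-0.71  0.08 -0.35] roll -0.0
side []
top [(0.69, [105.1, 260.1])]
```

View pics/c3.png

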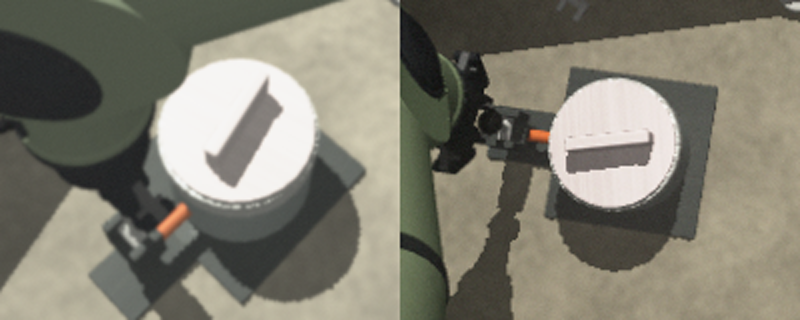

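Emit:
{"api": "step_arm", "payload": {"rows": [[0, 0, 0, 0, 60], [0, 0, 0, 0, 60], [0, 0, 0, 0, 60], [-3, 0, 0, 0, 60], [-7, 0, 0, 0, 60], [-8, 5, 0, 0, 60], [-8, 10, 0, 0, 60], [-8, 15, 0, 0, 60], [-8, 20, 0, 0, 60], [-8, 20, 0, 0, 60]]}}

```text
time_s: 9.28
tcp_pos: [0.5432, 0.5265, 0.2369]
tool_rot: [0.052, 0.706, -0.052, 0.705]
wrist_force: [0.8, -0.9, -0.6]
opening: 0.0512
```

Run:
```python
from h import *
shift([.511,.327,.166],-8.7)
L=[]
for c in("side","top"):
    im=robot.grab_frame(c)
    L.append([r["location"] for r in robot.tip_of(c,"lever_knob")]);print(c,L[-1])
    cv2.imwrite(f"pics/{c}4.png",im)
if L[0] and L[1]: print(tri(L[0][0],L[1][0]))
a=cv2.imread('pics/side4.png')[310:410,170:270];b=cv2.imread('pics/top4.png')[220:320,80:180]
cv2.imwrite('pics/c4.png',cv2.resize(np.hstack([a,b]),None,fx=4,fy=4,interpolation=2))
```

```text
t 9.275 tcp [0.5432 0.5265 0.2369] yaw -8.49 F [ 0.8 -0.9 -0.6] M [-0.   -0.04  0.03] open 0.0512 j7 -0.84  -> shift [  7.1  -20.21  -0.23] roll 0.2
side []
top [[104.9, 261.2], [185.4, 270.6]]
```

View pics/c4.png

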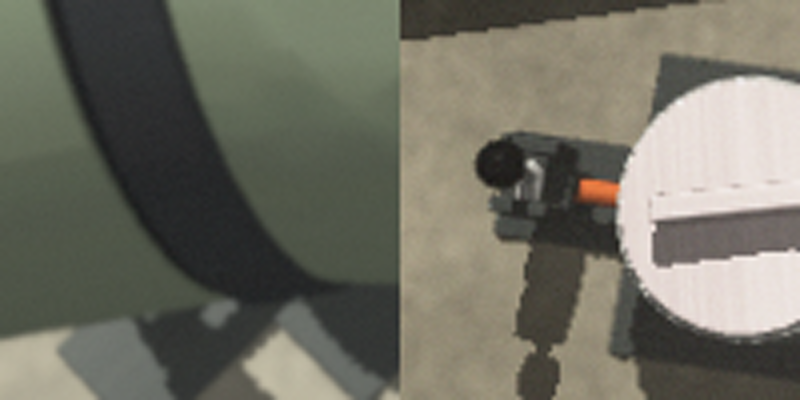

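Run:
```python
from h import *
np.set_printoptions(precision=4,suppress=True)
y=np.array([.1530,.9882,0])
for px in[(104.1,260.4),(104.9,261.2)]:
    k=onz("top",px,.1847);print(k,(k-np.array([.4905,.1888,0]))@y-.14)
for px in[(118.6,263.4),(118.5,264.1)]:
    k=onz("top",px,.1765);print(k,(k-np.array([.4905,.1888,0]))@y-.14)
m=[r for r in robot.cut_out("top","lever_knob")]
for r in m[:2]:
    ys,xs=np.nonzero(r["pixels"]);print(r["conf"],r["box"],xs.mean(),ys.mean(),len(xs))
im=cv2.imread("pics/top4.png");d=(im.max(2)<38)[250:272,92:116];cv2.imwrite("pics/d.png",cv2.resize(im[245:277,90:130],None,fx=16,fy=16,interpolation=0))
```

```text
[0.5122 0.3203 0.1847] -0.0067558876021910075
[0.5103 0.3183 0.1847] -0.008961586494298651
[0.5056 0.2887 0.1765] -0.03896985005706008
[0.504  0.2889 0.1765] -0.03903517925420709
0.78 [96.7, 255.6, 116.9, 274.0] 107.39884393063583 262.08670520231215 173
```

View pics/d.png

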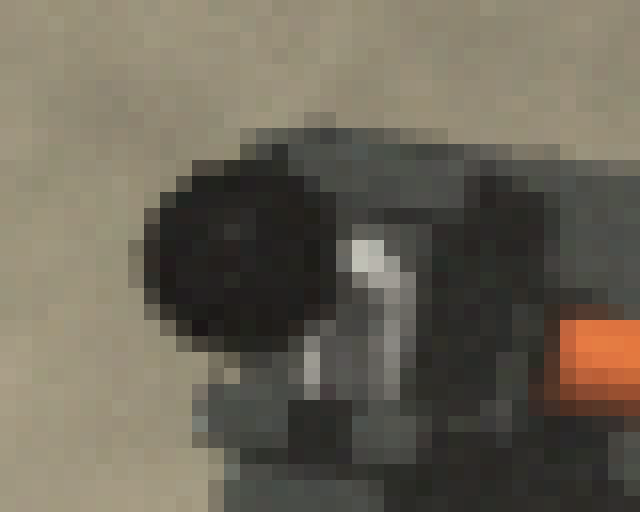

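Emit:
{"api": "step_arm", "payload": {"rows": [[-1, 0, -6, 0, 80], [-1, 0, -12, 0, 80], [-1, 0, -18, 0, 80], [-1, 0, -24, 0, 80], [-1, 0, -30, 0, 80], [-1, 0, -30, 0, 80]]}}

```text
time_s: 10.28
tcp_pos: [0.2432, 0.5694, 0.2495]
tool_rot: [0.052, 0.706, -0.051, 0.704]
wrist_force: [0.5, -0.2, -0.1]
opening: 0.0685
```

Run:
```python
from h import *
np.set_printoptions(precision=4,suppress=True)
shift([.511,.327,.166],-8.7)
L=[]
for c in("side","top"):
    im=robot.grab_frame(c)
    L.append([r["location"] for r in robot.tip_of(c,"lever_knob")]);print(c,L[-1])
    cv2.imwrite(f"pics/{c}5.png",im)
a=cv2.imread('pics/side5.png')[310:410,170:270];b=cv2.imread('pics/top5.png')[220:320,80:180]
cv2.imwrite('pics/c5.png',cv2.resize(np.hstack([a,b]),None,fx=4,fy=4,interpolation=2))
if L[0] and L[1]: print(tri(L[0][0],L[1][0]))
```

```text
t 10.275 tcp [0.2432 0.5694 0.2495] yaw -8.39 F [ 0.5 -0.2 -0.1] M [-0.01  0.   -0.02] open 0.0685 j7 -1.26  -> shift [  8.26 -20.08  30.05] roll 0.3
side [[205.0, 360.1]]
top [[106.2, 262.7]]
(array([0.5093, 0.3186, 0.1769]), np.float64(0.0035613053190628476))
```

View pics/c5.png

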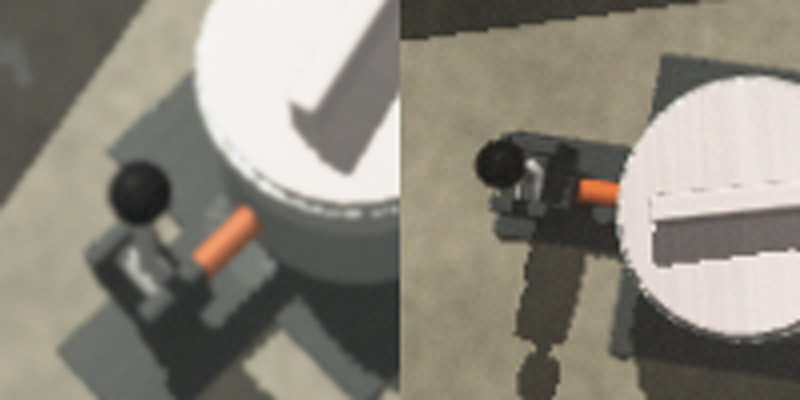

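Run:
```python
from h import *
np.set_printoptions(precision=4,suppress=True)
y=np.array([.1530,.9882,0]);a=np.array([.4905,.1888,0])
for s,t in[((218.3,347.4),(118.7,263.2)),((204.4,357.9),(104.4,260.3))]:
    k,e=tri(s,t);u=(k-a)@y-.14;print(k,e,u,np.arctan2(u,k[2]-.1))
# fit with lid circle in both views (ellipse contour of top rim) 
def rim(cx,cy,z,r):
    q=np.linspace(0,2*np.pi,200);return np.c_[cx+r*np.cos(q),cy+r*np.sin(q),0*q+z]
for c in("side","top"):
    im=cv2.imread(f"pics/{c}5.png")
    pr=proj(c,rim(.4905,.1888,.123,.076))
    hinge=a+.14*y+[0,0,.1]
    kn=[hinge+.085*np.array([0,0,1.])]
    big=cv2.resize(im,None,fx=4,fy=4,interpolation=2)
    cv2.polylines(big,[((pr+.5)*4-.5).astype(int)],True,(0,0,255),1)
    for P in(hinge,kn[0]):
        x=((proj(c,P)[0]+.5)*4-.5).astype(int);cv2.drawMarker(big,tuple(int(v) for v in x),(255,255,0),0,16,1)
    x0,y0=((proj(c,hinge)[0]+.5)*4).astype(int);x0=max(0,x0-150);y0=max(0,y0-300)
    cv2.imwrite(f"pics/o{c}.png",big[y0:y0+580,x0:x0+700])
```

```text
[0.506  0.288  0.1783] 0.00039799062946607185 -0.03957631676582872 -0.4680928442154479
[0.5117 0.3188 0.1863] 0.000990794345710232 -0.008244770142209618 -0.09528689139764396
```

View pics/oside.png

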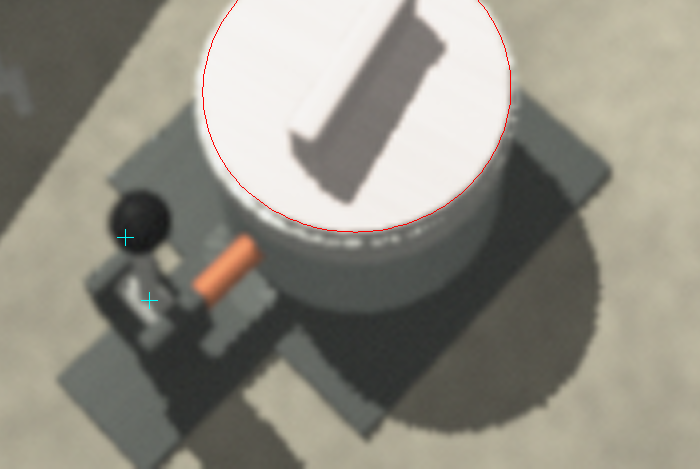

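View pics/otop.png

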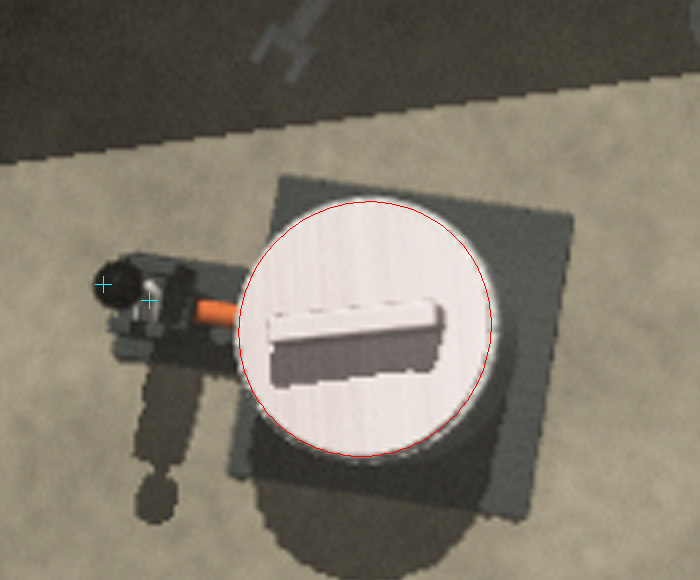

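Run:
```python
from h import *
shift([.513,.3188,.235],-8.7);shift([.513,.3188,.159],-8.7)
```

```text
t 10.475 tcp [0.2495 0.5678 0.2492] yaw -8.83 F [ 0.5 -0.2 -0.3] M [ 0.02 -0.    0.05] open 0.0684 j7 -1.25  -> shift [  1.42 -20.56  29.86] roll -0.1
t 10.475 tcp [0.2495 0.5678 0.2492] yaw -8.83 F [ 0.5 -0.2 -0.3] M [ 0.02 -0.    0.05] open 0.0684 j7 -1.25  -> shift [  9.02 -20.57  29.85] roll -0.1
```

Emit:
{"api": "step_arm", "payload": {"rows": [[0, -4, 6, 0, 75], [0, -8, 12, 0, 75], [0.5, -12, 18, 0, 75], [1, -16, 24, 0, 75], [1.4, -20.5, 29.9, 0, 75], [1.4, -20.5, 29.9, 0, 75], [1.4, -20.5, 29.9, 0, 75], [5, -20.5, 29.9, 0, 75], [9, -20.5, 29.9, 0, 75], [9, -20.5, 29.9, 0, 75]]}}

```text
time_s: 11.72
tcp_pos: [0.5116, 0.3193, 0.1568]
tool_rot: [0.053, 0.706, -0.055, 0.704]
wrist_force: [-0.5, -0.7, 1.6]
opening: 0.0641
```

Emit:
{"api": "step_arm", "payload": {"rows": [[0, 0, 0, 0, 10], [0, 0, 0, 0, 10], [0, 0, 0, 0, 10], [0, 0, 0, 0, 10]], "grip_force": 40}}

```text
time_s: 12.22
tcp_pos: [0.5136, 0.3209, 0.1606]
tool_rot: [0.054, 0.704, -0.053, 0.706]
wrist_force: [1.0, -2.3, 9.3]
opening: 0.0252
```

Run:
```python
from h import *
shift([.513,.3188,.159],-8.7)
robot.grab_frame("top");print(robot.tip_of("top","lever_knob"))
```

```text
t 12.225 tcp [0.5136 0.3209 0.1606] yaw -8.73 F [ 1.  -2.3  9.3] M [-0.35 -0.13  0.02] open 0.0252 j7 -0.59  -> shift [ 0.16 -0.21 -0.03] roll -0.0
[{'location': [104.7, 264.4], 'conf': 0.6}]
```

Emit:
{"api": "step_arm", "payload": {"rows": [[0, 0, 0, 0, 45], [0, 0, 0, 0, 45], [0.7, 0, 0, 0, 45], [0.7, 0, 0, 0, 45], [0.7, 0, 0, 0, 10], [0.7, 0, 0, 0, 10], [0.7, 0, 0, 0, 10], [0.7, 0.2, 0, 0, 10], [0.7, 0.4, 0, 0, 10], [0.7, 0.6, 0, 0, 10], [0.7, 0.75, 0, 0, 10], [0.7, 0.75, 0, 0, 10], [0.7, 0.75, 0, 0, 10]]}}

```text
time_s: 13.95
tcp_pos: [0.5145, 0.3275, 0.1523]
tool_rot: [0.054, 0.705, -0.054, 0.706]
wrist_force: [4.5, -3.2, 5.4]
opening: 0.0254
```

Run:
```python
from h import *
shift([.513,.3268,.159],-8.7)
im=robot.grab_frame("top");print(robot.tip_of("top","lever_knob"));cv2.imwrite("pics/t6.png",cv2.resize(im[220:320,80:180],None,fx=6,fy=6,interpolation=2))
```

```text
t 13.95 tcp [0.5145 0.3275 0.1523] yaw -8.76 F [ 4.5 -3.2  5.4] M [-0.79 -0.88  0.03] open 0.0254 j7 -0.6  -> shift [-0.67 -0.09 -0.14] roll -0.1
[{'location': [100.6, 260.3], 'conf': 0.66}]
```

View pics/t6.png

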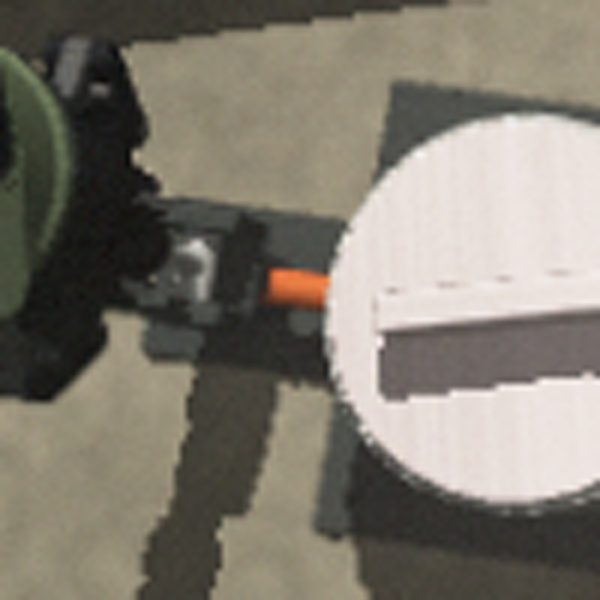

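Emit:
{"api": "step_arm", "payload": {"rows": [[0, 0, 0, 0, 70], [0, 0, 0, 0, 70], [0, 0, 0, 0, 70], [-4, 0, 0, 0, 70], [-8.5, 0, 0, 0, 70], [-9, 5, -4, 0, 70], [-9, 10, -10, 0, 70], [-9, 15, -16, 0, 70], [-9, 20, -22, 0, 70], [-9, 21, -28, 0, 70], [-9, 21, -30, 0, 70], [-9, 21, -30, 0, 70]]}}

```text
time_s: 15.55
tcp_pos: [0.2433, 0.5834, 0.2413]
tool_rot: [0.051, 0.706, -0.051, 0.704]
wrist_force: [0.8, 0.1, -0.1]
opening: 0.0598
```

Run:
```python
from h import *
np.set_printoptions(precision=4,suppress=True)
L=[]
for c in("side","top"):
    im=robot.grab_frame(c)
    L.append([r["location"] for r in robot.tip_of(c,"lever_knob")]);print(c,L[-1])
    cv2.imwrite(f"pics/{c}7.png",im)
a=cv2.imread('pics/side7.png')[310:410,170:270];b=cv2.imread('pics/top7.png')[220:320,80:180]
cv2.imwrite('pics/c7.png',cv2.resize(np.hstack([a,b]),None,fx=4,fy=4,interpolation=2))
shift([.49,.189,.25],4.3)
```

```text
side [[200.0, 361.0]]
top [[104.8, 261.2]]
t 15.75 tcp [0.2503 0.5803 0.2419] yaw -8.82 F [0.2 1.1 0.6] M [ 0.01 -0.02  0.02] open 0.06 j7 -1.25  -> shift [ -0.79 -35.    29.69] roll -13.1
```

View pics/c7.png

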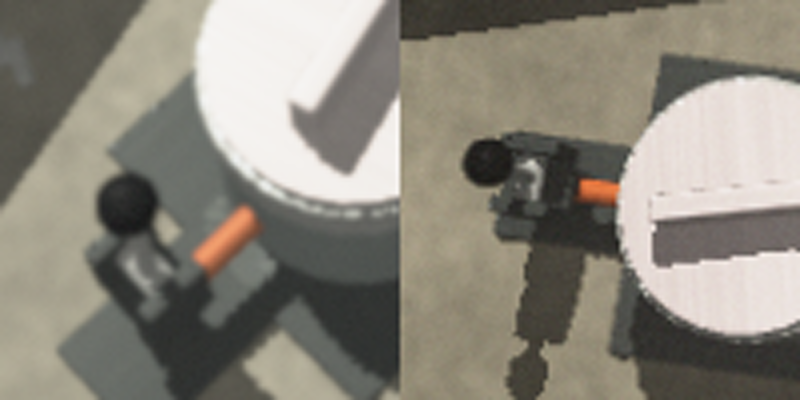

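Run:
```python
from h import *
np.set_printoptions(precision=4,suppress=True)
y=np.array([.1530,.9882,0]);a=np.array([.4905,.1888,0])
s=(170+126.5/4-.4,310+204/4-.4);t=(80+86.5/4-.4,220+162/4-.4)
k,e=tri(s,t);u=(k-a)@y-.14;print(s,t,k,e,u,np.arctan2(u,k[2]-.1))
```

```text
(201.225, 360.6) (101.225, 260.1) [0.5124 0.3259 0.1877] 0.0005165098178034352 -0.0011713339388719768 -0.013353239997848423
```

Emit:
{"api": "step_arm", "payload": {"rows": [[-1, -5, 4, -3, 75], [-1, -10, 8, -6, 75], [-1, -15, 12, -10, 75], [-1, -20, 17, -13, 75], [-1, -25, 21, -13, 75], [-1, -30, 25.5, -13, 75], [-1, -35, 29.7, -13, 75], [-1, -35, 29.7, -13, 75], [-1, -35, 29.7, -13, 75]]}}

```text
time_s: 16.88
tcp_pos: [0.4907, 0.1871, 0.252]
tool_rot: [-0.025, 0.707, 0.024, 0.707]
wrist_force: [0.9, 0.9, 0.2]
opening: 0.0642
```

Run:
```python
from h import *
shift([.4905,.1885,.13],4.3)
im=robot.grab_frame("top");cv2.imwrite("pics/t8.png",im)
im=robot.grab_frame("side");cv2.imwrite("pics/s8.png",im)
```

```text
t 16.875 tcp [0.4907 0.1871 0.252 ] yaw 3.97 F [0.9 0.9 0.2] M [0.04 0.   0.05] open 0.0642 j7 -0.24  -> shift [ 1.22e+01  1.50e-01 -1.00e-02] roll -0.3
```

View pics/s8.png

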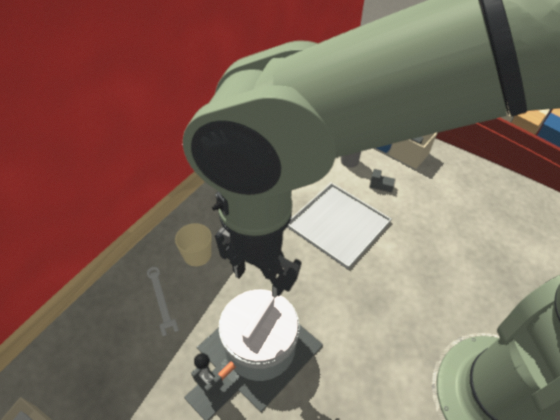

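The side view shows the gripper above the lid with the bar at (262,325), and the lever standing up with its knob at (201,361). I'll lower it straddling the bar and grip.

Emit:
{"api": "step_arm", "payload": {"rows": [[4, 0.15, 0, -0.3, 75], [8, 0.15, 0, -0.3, 75], [12, 0.15, 0, -0.3, 75], [12, 0.15, 0, -0.3, 75], [12, 0.15, 0, -0.3, 5], [12, 0.15, 0, -0.3, 5], [12, 0.15, 0, -0.3, 5], [12, 0.15, 0, -0.3, 5], [12, 0.15, 0, -0.3, 5], [12, 0.15, 0, -0.3, 5]], "grip_force": 60}}

```text
time_s: 18.23
tcp_pos: [0.4901, 0.192, 0.1333]
tool_rot: [-0.028, 0.706, 0.029, 0.707]
wrist_force: [-2.6, -0.9, 15.2]
opening: 0.0134
```

Run:
```python
from h import *
shift([.4905,.1885,.13],4.3)
```

```text
t 18.225 tcp [0.4901 0.192  0.1333] yaw 4.58 F [-2.6 -0.9 15.2] M [-0.08  0.54  0.05] open 0.0134 j7 -0.16  -> shift [ 0.33 -0.35  0.01] roll 0.3
```

Emit:
{"api": "step_arm", "payload": {"rows": [[-0.15, 0, 0, 0, 5], [-0.15, 0, 0, 0, 5]], "grip_force": 90}}

```text
time_s: 18.48
tcp_pos: [0.4893, 0.1916, 0.1336]
tool_rot: [-0.028, 0.706, 0.028, 0.707]
wrist_force: [-1.4, 0.5, -1.4]
opening: 0.0126
```

Run:
```python
from h import *
shift([.4905,.1890,.132],4.3)
im=robot.grab_frame("top");cv2.imwrite("pics/t9.png",cv2.resize(im[210:320,80:230],None,fx=5,fy=5,interpolation=2))
shift([.4905,.1890,.132],4.3)
```

```text
t 18.475 tcp [0.4893 0.1916 0.1336] yaw 4.58 F [-1.4  0.5 -1.4] M [ 0.14  0.16 -0.04] open 0.0126 j7 -0.16  -> shift [ 0.16 -0.26  0.1 ] roll 0.3
t 18.525 tcp [0.4893 0.1916 0.1335] yaw 4.58 F [-2.4  0.2  3.7] M [-0.08  0.45  0.02] open 0.0127 j7 -0.16  -> shift [ 0.15 -0.27  0.1 ] roll 0.3
```

View pics/t9.png

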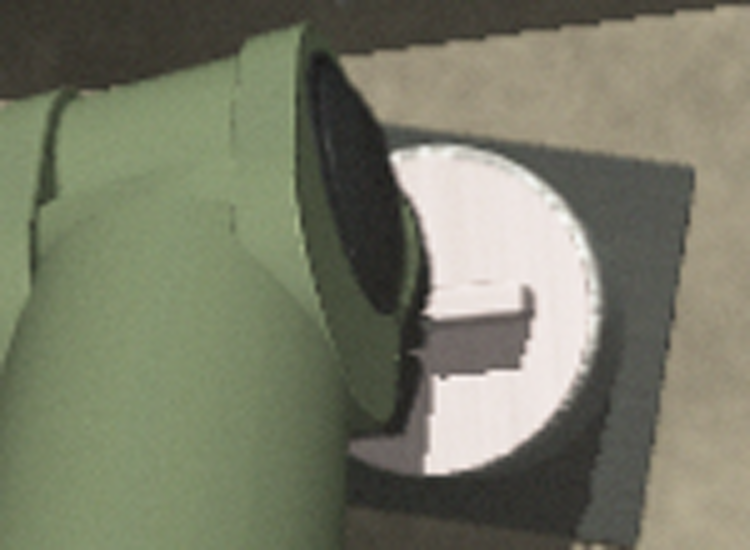

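Emit:
{"api": "step_arm", "payload": {"rows": [[0, 0, 0, -4, 5], [0, 0, 0, -10, 5], [0, 0, -0.05, -16, 5], [0, 0, -0.1, -22, 5], [0, 0, -0.1, -26, 5], [0, 0, -0.1, -26, 5]]}}

```text
time_s: 19.27
tcp_pos: [0.4886, 0.1915, 0.1335]
tool_rot: [-0.186, 0.682, 0.186, 0.682]
wrist_force: [-0.6, 0.2, 3.6]
opening: 0.0123
```

Run:
```python
from h import *
shift([.4905,.1890,.132],30.3)
```

```text
t 19.275 tcp [0.4886 0.1915 0.1335] yaw 30.54 F [-0.6  0.2  3.6] M [0.06 0.08 0.05] open 0.0123 j7 0.2  -> shift [ 0.15 -0.31  0.04] roll 0.2
```

Emit:
{"api": "step_arm", "payload": {"rows": [[-0.2, 0, 0, 0, 5], [-0.35, 0, 0, 0, 5], [-0.35, 0, 0, -2, 5], [-0.35, 0, 0, -2, 5]]}}

```text
time_s: 19.77
tcp_pos: [0.4878, 0.1912, 0.1362]
tool_rot: [-0.199, 0.679, 0.198, 0.678]
wrist_force: [0.8, 1.3, -20.9]
opening: 0.0121
```

Emit:
{"api": "step_arm", "payload": {"rows": [[0, 0, 0, -2, 5], [0, 0, 0, -4, 5], [0, 0, 0, -4, 5]]}}

```text
time_s: 20.15
tcp_pos: [0.4878, 0.1912, 0.1363]
tool_rot: [-0.222, 0.672, 0.222, 0.671]
wrist_force: [-0.3, 0.4, -26.5]
opening: 0.0121
```

Emit:
{"api": "step_arm", "payload": {"rows": [[0, 0, 0, -2, 5], [0, 0, 0, -4, 5], [0, 0, 0, -4, 5]]}}

```text
time_s: 20.52
tcp_pos: [0.4878, 0.1912, 0.1363]
tool_rot: [-0.246, 0.664, 0.246, 0.663]
wrist_force: [0.0, 0.8, -26.2]
opening: 0.0118
```

Emit:
{"api": "step_arm", "payload": {"rows": [[0, 0, 0, -2, 5], [0, 0, 0, -4, 5], [0, 0, 0, -4, 5]]}}

```text
time_s: 20.9
tcp_pos: [0.4878, 0.1912, 0.1363]
tool_rot: [-0.269, 0.655, 0.269, 0.654]
wrist_force: [-0.1, 0.8, -26.8]
opening: 0.0121
```

Emit:
{"api": "step_arm", "payload": {"rows": [[0, 0, 0, -2, 5], [0, 0, 0, -4, 5], [0, 0, 0, -4, 5]]}}

```text
time_s: 21.28
tcp_pos: [0.4878, 0.1911, 0.1363]
tool_rot: [-0.291, 0.645, 0.291, 0.644]
wrist_force: [0.2, 0.4, -26.5]
opening: 0.0121
```

Emit:
{"api": "step_arm", "payload": {"rows": [[0, 0, 0, -2, 5], [0, 0, 0, -4, 5], [0, 0, 0, -4, 5]]}}

```text
time_s: 21.65
tcp_pos: [0.4878, 0.1911, 0.1363]
tool_rot: [-0.314, 0.634, 0.314, 0.633]
wrist_force: [0.7, 0.9, -26.1]
opening: 0.0122
```

Emit:
{"api": "step_arm", "payload": {"rows": [[0, 0, 0, -2, 5], [0, 0, 0, -4, 5], [0, 0, 0, -4, 5]]}}

```text
time_s: 22.02
tcp_pos: [0.4878, 0.1911, 0.1363]
tool_rot: [-0.336, 0.623, 0.336, 0.622]
wrist_force: [-0.2, 0.1, -26.4]
opening: 0.0122
```

Turned about 52°, and still held under the lip. I'll carry on.

Emit:
{"api": "step_arm", "payload": {"rows": [[0, 0, 0, -2, 5], [0, 0, 0, -4, 5], [0, 0, 0, -4, 5]]}}

```text
time_s: 22.4
tcp_pos: [0.4878, 0.1911, 0.1363]
tool_rot: [-0.357, 0.611, 0.357, 0.61]
wrist_force: [-0.2, 0.6, -25.5]
opening: 0.012
```

Emit:
{"api": "step_arm", "payload": {"rows": [[0, 0, 0, -2, 5], [0, 0, 0, -4, 5], [0, 0, 0, -4, 5]]}}

```text
time_s: 22.78
tcp_pos: [0.4879, 0.1911, 0.1364]
tool_rot: [-0.378, 0.598, 0.378, 0.597]
wrist_force: [-0.3, 0.6, -25.6]
opening: 0.0123
```

Run:
```python
from h import *
shift([.4905,.1890,.132],60.3)
a=robot.grab_frame("side");b=robot.grab_frame("top")
cv2.imwrite('pics/c10.png',cv2.resize(np.hstack([a[260:420,160:360],b[200:360,80:280]]),None,fx=2,fy=2,interpolation=2))
```

```text
t 22.775 tcp [0.4879 0.1911 0.1364] yaw 64.67 F [ -0.3   0.6 -25.6] M [ 0.02  0.03 -0.6 ] open 0.0123 j7 0.69  -> shift [ 0.44 -0.33 -0.07] roll 4.4
```

View pics/c10.png

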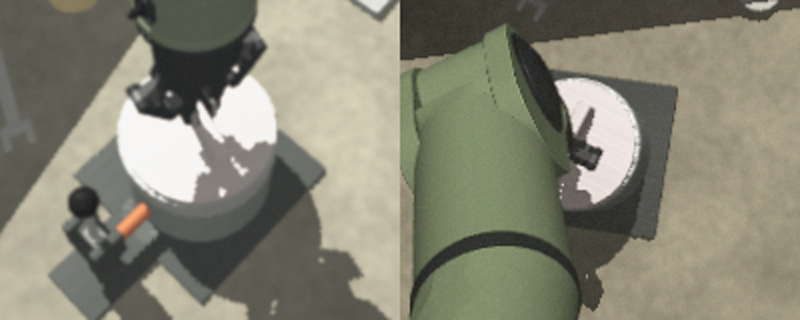

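The bar has turned with the gripper (top view, bar now steep at about (372,260) in full-frame pixels). The lever still stands up.

Emit:
{"api": "step_arm", "payload": {"rows": [[0, 0, 0, -2, 5], [0, 0, 0, -4, 5], [0, 0, 0, -4, 5]]}}

```text
time_s: 23.25
tcp_pos: [0.4882, 0.1913, 0.1368]
tool_rot: [-0.399, 0.584, 0.399, 0.584]
wrist_force: [-1.5, -0.8, -21.4]
opening: 0.0119
```

Emit:
{"api": "step_arm", "payload": {"rows": [[0, 0, 0, -2, 5], [0, 0, 0, -4, 5], [0, 0, 0, -4, 5]]}}

```text
time_s: 23.62
tcp_pos: [0.4891, 0.1918, 0.1375]
tool_rot: [-0.419, 0.569, 0.419, 0.57]
wrist_force: [-0.6, 0.2, -3.9]
opening: 0.0127
```

Emit:
{"api": "step_arm", "payload": {"rows": [[0, 0, 0, -2, 5], [0, 0, 0, -4, 5], [0, 0, 0, -4, 5]]}}

```text
time_s: 24.0
tcp_pos: [0.4884, 0.1911, 0.1368]
tool_rot: [-0.438, 0.555, 0.438, 0.555]
wrist_force: [-0.7, -1.9, -3.5]
opening: 0.0121
```

Run:
```python
from h import *
shift([.4905,.1890,.132],74.3)
```

```text
t 24.0 tcp [0.4884 0.1911 0.1368] yaw 76.6 F [-0.7 -1.9 -3.5] M [-0.66  0.06 -0.14] open 0.0121 j7 0.87  -> shift [ 0.48 -0.25 -0.15] roll 2.3
```

Emit:
{"api": "step_arm", "payload": {"rows": [[0, 0, 0, 2, 5], [-0.1, 0, 0, 4, 5], [-0.3, 0, 0, 4, 5], [-0.3, 0, 0, 4, 5]]}}

```text
time_s: 24.5
tcp_pos: [0.4884, 0.1916, 0.14]
tool_rot: [-0.419, 0.57, 0.419, 0.57]
wrist_force: [-0.1, -0.1, -3.5]
opening: 0.0122
```

Run:
```python
from h import *
shift([.4905,.1890,.132],74.3)
```

```text
t 24.5 tcp [0.4884 0.1916 0.14  ] yaw 72.6 F [-0.1 -0.1 -3.5] M [-0.01  0.01  0.02] open 0.0122 j7 0.81  -> shift [ 0.8  -0.27 -0.19] roll -1.7
```

Emit:
{"api": "step_arm", "payload": {"rows": [[-0.4, 0, 0, 0, 5], [-0.8, 0, 0, 0, 5], [-1.2, 0, 0, 0, 5], [-1.2, 0, 0, 0, 5]]}}

```text
time_s: 25.0
tcp_pos: [0.4886, 0.1915, 0.1522]
tool_rot: [-0.419, 0.57, 0.418, 0.57]
wrist_force: [0.2, -0.1, -3.2]
opening: 0.0117
```

Run:
```python
from h import *
shift([.516,-.2165,.252],72.6)
im=cv2.imread("pics/top7.png");b=cv2.resize(im[210:315,280:385],None,fx=5.6,fy=5.6,interpolation=2)
R_=[]
for hz,h in((.014,.105),(.004,.101)):
  for a in [(-1,-1),(-1,1),(1,1),(1,-1)]:
    th=np.radians(-8.3);c=np.array([.518,-.2195]);v=np.array([[np.cos(th),-np.sin(th)],[np.sin(th),np.cos(th)]])@(np.array(a)*h)
    p=proj("top",[*(c+v),hz])[0];q=((p-[280,210]+.5)*5.6-.5).astype(int);cv2.drawMarker(b,tuple(int(x) for x in q),(0,0,255) if hz>.01 else (255,0,0),0,14,1)
cv2.imwrite("pics/tr.png",b)
```

```text
t 25.0 tcp [0.4886 0.1915 0.1522] yaw 72.58 F [ 0.2 -0.1 -3.2] M [ 0.04  0.08 -0.04] open 0.0117 j7 0.81  -> shift [ -9.99 -14.84 -38.1 ] roll -0.0
```

View pics/tr.png

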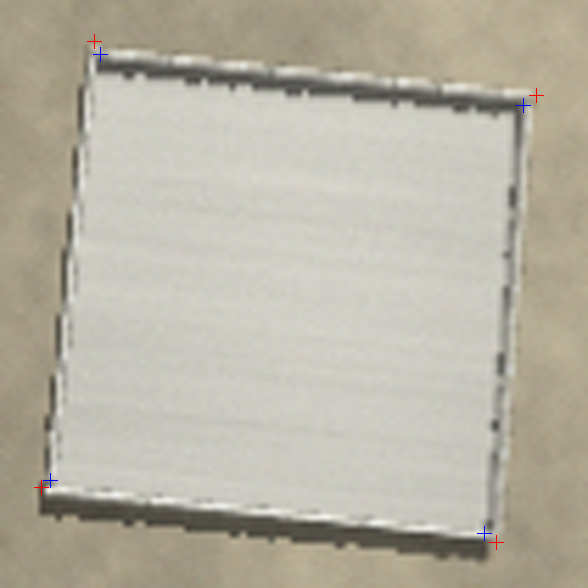

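Emit:
{"api": "step_arm", "payload": {"rows": [[-3, 0, 0, 0, 5], [-6, 0, 0, 0, 5], [-9, 0, 0, 0, 5], [-10, -1, -3, 0, 5], [-10, -2.7, -7, 0, 5], [-10, -4.6, -12, 0, 5], [-10, -6.5, -17, 0, 5], [-10, -8.5, -22, 0, 5], [-10, -10.4, -27, 0, 5], [-10, -12.3, -32, 0, 5], [-10, -13.9, -36, 0, 5], [-10, -14.7, -38.1, 0, 5], [-10, -14.7, -38.1, 0, 5], [-10, -14.7, -38.1, 0, 5], [-10, -14.7, -38.1, 0, 5]]}}

```text
time_s: 26.88
tcp_pos: [0.5147, -0.2151, 0.2518]
tool_rot: [-0.419, 0.57, 0.419, 0.57]
wrist_force: [-0.3, -0.3, -3.2]
opening: 0.0121
```

Run:
```python
from h import *
shift([.5148,-.2167,.06],72.6)
for c in("side","top"):
    cv2.imwrite(f"pics/{c}11.png",robot.grab_frame(c))
    print(c,[(r["location"],r["conf"]) for q in("lid","lid_bar_end") for r in robot.tip_of(c,q)[:1]])
a=cv2.imread('pics/side11.png');b=cv2.imread('pics/top11.png')
cv2.imwrite('pics/c11.png',cv2.resize(np.hstack([a,b]),(800,300),interpolation=3))
```

```text
t 26.875 tcp [ 0.5147 -0.2151  0.2518] yaw 72.65 F [-0.3 -0.3 -3.2] M [-0.04  0.01 -0.01] open 0.0121 j7 1.66  -> shift [19.18 -0.06 -0.15] roll 0.1
side [([350.6, 169.2], 0.78), ([340.4, 134.2], 0.91)]
top [([302.5, 169.4], 0.65)]
```

View pics/c11.png

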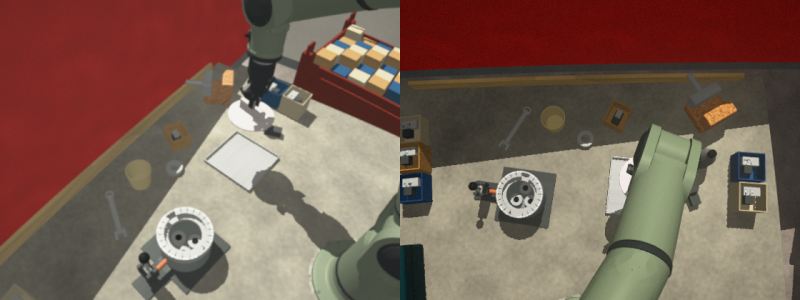

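Run:
```python
from h import *
np.set_printoptions(precision=4,suppress=True)
im=cv2.imread("pics/side11.png")
q=np.linspace(0,2*np.pi,200)
b=cv2.resize(im[110:215,290:430],None,fx=5.5,fy=5.5,interpolation=2)
s=robot.sense()["tcp_pos"]
for off,col in(((.002,-.0025),(0,0,255)),):
    P=np.c_[s[0]+off[0]+.076*np.cos(q),s[1]+off[1]+.076*np.sin(q),0*q+s[2]-.0335+.023]
    p=((proj("side",P)-[290,110]+.5)*5.5-.5).astype(int);cv2.polylines(b,[p],True,col,1)
cv2.imwrite("pics/l11.png",b)
im=cv2.imread("pics/top11.png");b2=cv2.resize(im[200:315,280:385],None,fx=5,fy=5,interpolation=2)
p=((proj("top",P)-[280,200]+.5)*5-.5).astype(int);cv2.polylines(b2,[p],True,(0,0,255),1)
cv2.imwrite("pics/l11t.png",b2)
```

```text
(no output)
```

View pics/l11.png

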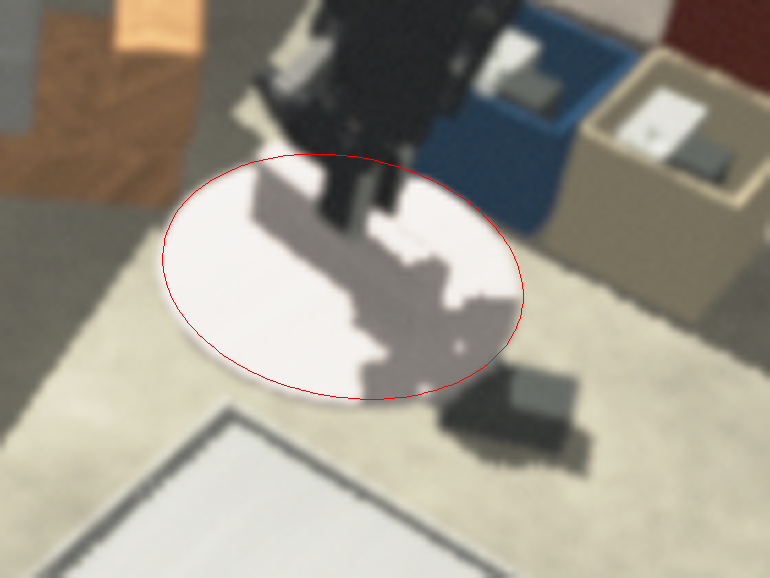

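View pics/l11t.png

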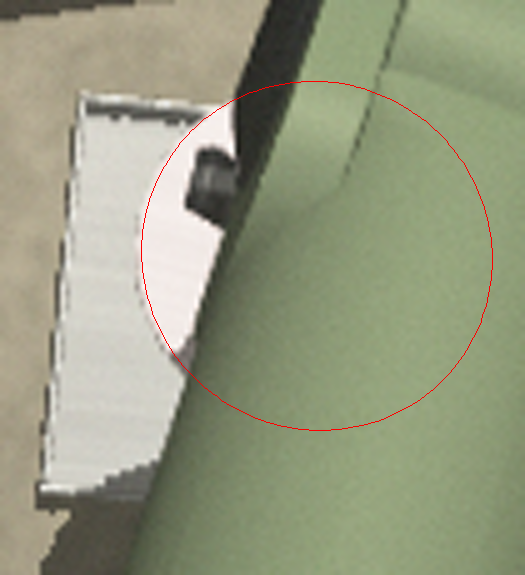

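Emit:
{"api": "step_arm", "payload": {"rows": [[3, 0, -0.1, 0, 5], [7, 0, -0.15, 0, 5], [11, 0, -0.15, 0, 5], [15, 0, -0.15, 0, 5], [18, 0, -0.15, 0, 5], [19.5, 0, -0.15, 0, 5], [20.3, 0, -0.15, 0, 5], [20.6, 0, -0.15, 0, 5], [20.6, 0, -0.15, 0, 5], [20.6, 0, -0.15, 0, 5]]}}

```text
time_s: 28.42
tcp_pos: [0.5145, -0.2176, 0.0465]
tool_rot: [-0.419, 0.57, 0.418, 0.57]
wrist_force: [0.2, -0.3, -3.7]
opening: 0.0122
```

Run:
```python
from h import *
shift([.5148,-.2167,.0375],72.6)
im=robot.grab_frame("side");cv2.imwrite("pics/s12.png",cv2.resize(im[150:290,260:420],None,fx=4,fy=4,interpolation=2))
```

```text
t 28.425 tcp [ 0.5145 -0.2176  0.0465] yaw 72.58 F [ 0.2 -0.3 -3.7] M [ 0.03  0.02 -0.04] open 0.0122 j7 1.72  -> shift [ 0.9 -0.   0.1] roll -0.0
```

View pics/s12.png

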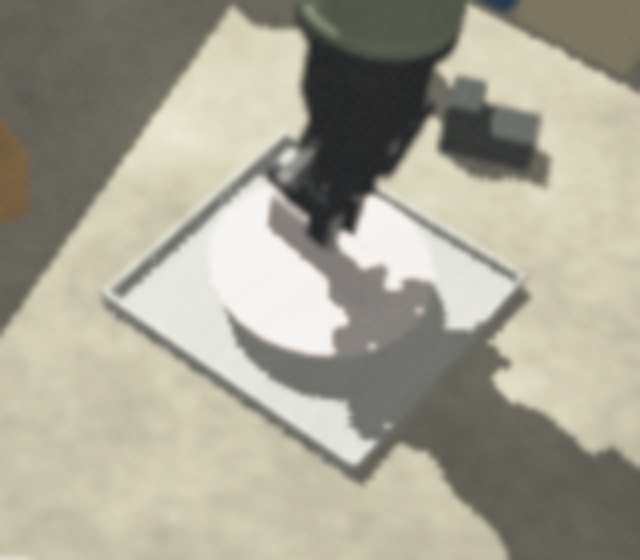

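The lid is level and centred over the tray, with its disc at (325,255) in this crop. I'll lower it slowly until it touches.

Emit:
{"api": "step_arm", "payload": {"rows": [[0.3, 0, 0.05, 0, 5], [0.6, 0, 0.1, 0, 5], [0.75, 0, 0.1, 0, 5], [0.75, 0, 0.1, 0, 5]]}}

```text
time_s: 28.98
tcp_pos: [0.5143, -0.2166, 0.0381]
tool_rot: [-0.418, 0.57, 0.419, 0.57]
wrist_force: [-0.7, -0.4, -3.8]
opening: 0.0121
```

Emit:
{"api": "step_arm", "payload": {"rows": [[0.05, 0, 0, 0, 5], [0.1, 0, 0, 0, 5], [0.1, 0, 0, 0, 5]]}}

```text
time_s: 29.35
tcp_pos: [0.5144, -0.2167, 0.0376]
tool_rot: [-0.419, 0.57, 0.418, 0.57]
wrist_force: [-2.2, 0.8, 2.8]
opening: 0.0118
```

Emit:
{"api": "step_arm", "payload": {"rows": [[0.05, 0, 0, 0, 5], [0.05, 0, 0, 0, 5]]}}

```text
time_s: 29.6
tcp_pos: [0.5144, -0.2167, 0.0375]
tool_rot: [-0.419, 0.57, 0.418, 0.57]
wrist_force: [-5.1, 1.3, 15.1]
opening: 0.0123
```

Emit:
{"api": "step_arm", "payload": {"rows": [[-0.1, 0, 0, 0, 5], [-0.1, 0, 0, 0, 5], [-0.1, 0, 0, 0, 5], [-0.1, 0, 0, 0, 30], [-0.1, 0, 0, 0, 50], [-0.1, 0, 0, 0, 60], [-0.1, 0, 0, 0, 60], [-2, 0, 0, 0, 60], [-5, 0, 0, 0, 60], [-10, 0, 0, 0, 60], [-15, 0, 0, 0, 60], [-19, 0, 0, 0, 60], [-20, 0, 0, 0, 60], [-20, 0, 0, 0, 60]], "grip_force": 30}}

```text
time_s: 31.35
tcp_pos: [0.5144, -0.2165, 0.2368]
tool_rot: [-0.419, 0.57, 0.418, 0.57]
wrist_force: [0.5, -0.5, -0.1]
opening: 0.0512
```

Run:
```python
from h import *
shift([.5148,-.2167,.0375],72.6)
for c in("side","top"):
    cv2.imwrite(f"pics/{c}13.png",robot.grab_frame(c))
    print(c,[(r["location"],r["conf"]) for q in("lid","lever_knob") for r in robot.tip_of(c,q)[:1]])
a=cv2.imread('pics/side13.png');b=cv2.imread('pics/top13.png')
cv2.imwrite('pics/c13.png',cv2.resize(np.hstack([a,b]),(800,300),interpolation=3))
```

```text
t 31.35 tcp [ 0.5144 -0.2165  0.2368] yaw 72.59 F [ 0.5 -0.5 -0.1] M [ 0.01 -0.02  0.06] open 0.0512 j7 1.66  -> shift [ 1.993e+01 -3.000e-02 -1.000e-02] roll -0.0
side [([339.7, 223.0], 0.71), ([203.1, 362.2], 0.61)]
top [([330.7, 261.9], 0.9), ([105.1, 259.0], 0.5)]
```

View pics/c13.png

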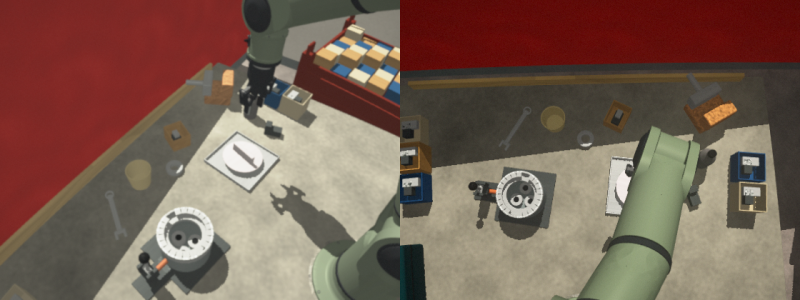

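Emit:
{"api": "step_arm", "payload": {"rows": [[-2, 0, 3, 0, 60], [-4, 0, 8, 0, 60], [-4, 0, 13, 0, 60], [-4, 0, 18, 0, 60], [-4, 0, 20, 0, 60], [-4, 0, 20, 0, 60], [-4, 0, 20, 0, 60]]}}

```text
time_s: 32.52
tcp_pos: [0.574, -0.0273, 0.2766]
tool_rot: [-0.418, 0.571, 0.418, 0.57]
wrist_force: [-0.7, -0.2, 0.3]
opening: 0.051
```

Run:
```python
from h import *
np.set_printoptions(precision=4,suppress=True)
q=np.linspace(0,2*np.pi,200);out=[]
for c in("side","top"):
    im=robot.grab_frame(c);cv2.imwrite(f"pics/{c}14.png",im)
    for r in robot.cut_out(c,"lid")[:1]:
        cn=max(cv2.findContours(r["pixels"].astype("uint8"),0,1)[0],key=len);e=cv2.fitEllipse(cn);print(c,r["conf"],e,onz(c,e[0],.025))
x=cv2.imread('pics/side14.png')[170:280,270:410];y=cv2.imread('pics/top14.png')[210:320,270:410]
z=cv2.imread('pics/side14.png')[310:420,150:290];w=cv2.imread('pics/top14.png')[210:320,80:220]
cv2.imwrite('pics/c14.png',cv2.resize(np.vstack([np.hstack([x,y]),np.hstack([z,w])]),None,fx=2.7,fy=2.7,interpolation=2))
shift([.5,0,.3],72)
```

```text
side 0.84 ((338.66143798828125, 218.97763061523438), (40.645416259765625, 54.41741943359375), 103.93814849853516) [ 0.5168 -0.2145  0.025 ]
top 0.69 ((331.3780822753906, 261.23968505859375), (57.4749870300293, 59.67316818237305), 126.59135437011719) [ 0.5167 -0.2169  0.025 ]
t 32.725 tcp [ 0.5741 -0.0268  0.2769] yaw 72.5 F [0.  0.6 0.5] M [ 0.06 -0.05 -0.03] open 0.0515 j7 1.28  -> shift [-2.31  7.87  0.33] roll 0.5
```

View pics/c14.png

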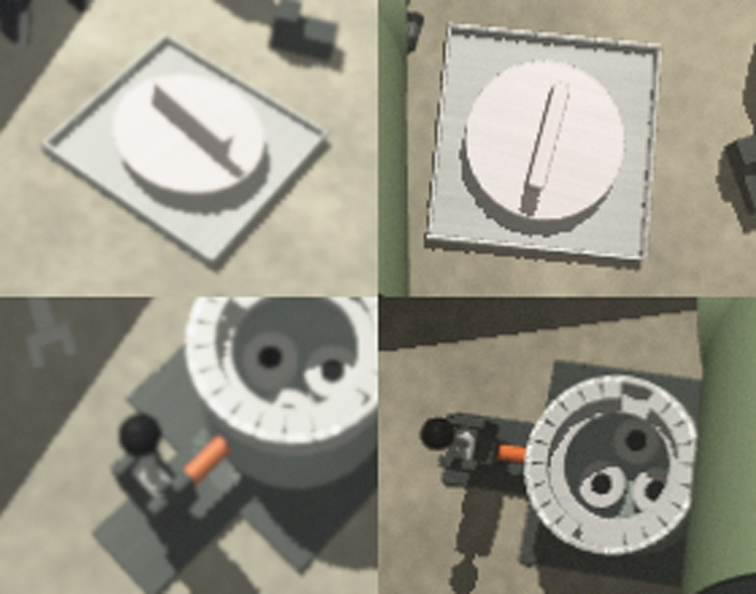

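Run:
```python
from h import *
y=np.array([.1530,.9882,0])
a=onz("top",(165.7,271.8),.119)*[1,1,0];k,e=tri((201.5,360.8),(101.4,260.4));u=(k-a)@y-.14;print(a,k,e,np.arctan2(u,k[2]-.1))
print(robot.sign_off())
```

```text
[0.48976396 0.19106215 0.        ] [0.51184572 0.32573557 0.18708423] 0.00027943154674975193 -0.04059602768920401
the job is handed in; nothing more can be done
None
```

I stood the vent lever up, turned the lid until it came free, and set it bar-up in the drip tray. I handed the job in at about 33 s of the 64 s allowed.

- **Lever:** The first pull stopped about 0.09 rad short of upright. I gripped the knob again and moved it 7.5 mm further, before touching the lid. The images then gave an angle of about −0.01 rad. My last check, with a rougher reading of the pot's rim, gave −0.04 rad. The two disagree by roughly my measuring error of about 0.03 rad, so the lever is upright to within about 2°. Turning and lifting the lid did not visibly shift it.
- **Lid:** I turned it anticlockwise under a light upward pull of about 26 N at the wrist. At about 64–68° the pull dropped to the lid's own weight, about 3.5 N. It then lifted off freely with no sideways force.
- **Placing:** I lowered the lid until it touched, pressing at most 15 N at the wrist. In the last pictures it lies flat, bar up. Its centre is about 2 mm (top camera) to 5 mm (side camera) from the tray's middle.
- **Rest of the bench:** The other things appear to be where they were, judging by eye from the pictures. The arm had been moved clear, with the gripper open and touching nothing.

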